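# Close the vacuum manifold valves in order

### The arm

A 6-joint arm with a two-finger parallel gripper is mounted at the origin on a cart in front of the work surface, level with it; the furniture and walls round the work are solid. World frame = base frame: x ahead of the robot, y to its left, z up, the work surface at z = 0. Lengths are in mm, angles in degrees, forces in N, time in s.
With the tool pointing down it reaches from about 350 to 850 mm from the base axis. Payload 8.1 kg.
Tool frame: the origin (TCP) lies between the finger pads; the fingertips stand 25 mm ahead of it and the grasp point (between the pads) lies 6 mm ahead of it (r.tcp_to_tips is the distance from the TCP to the fingertips, in mm); z points along the fingers, y is the line along which they close (so a half turn about z gives the same grasp; the last joint's range is limited). The gripper opens to 85 mm and grips with 20 to 120 N. Pads are 22 mm wide; open, the fingers measure 114 mm over their backs; the gripper's body (76 mm by 85 mm) begins 54 mm behind the grasp point. The pads swing forward as they close: fully open they stand 13 mm farther back than shut.
Start: joints at [-79.091, 7.471, 85.268, -0, 87.261, -4.893], TCP at [163.41, -577.324, 256.292] pointing down, gripper open.
Joint ranges: [-169.43, 169.43], [-51.17, 129.36], [1.28, 143.12], [-76.62, 256.62], [0, 156.53], [-152.29, 152.29]. Speed limits (degrees/s): [136.94, 136.94, 159.86, 180, 180, 180].

### API

Orientations are given as [roll, pitch, yaw] about the fixed x, y, z axes, in that order (R = Rz(yaw) Ry(pitch) Rx(roll)).
In Python, from bench import r gives the robot as it stands.
- The arm moves only by the tool apply_moves, never from a script. Its arguments are lists of equal length, an entry for each row: "angular": the turn, a rotation vector about the world's x, y, z in units of 8 degrees (1.0 is 8 degrees), a list of three; "travel": the shift along the world's x, y, z in units of 40 mm (1.0 is 40 mm), a list of three; "jaw": the opening, from 0 (shut) to 1 (fully open). A call has 1 to 20 rows; each row shifts and turns the commanded pose from where the row before left it; what a row does not reach is not made up. A row lasts 1/8 s, in which the tool goes at most 62.5 mm and 10.7 degrees, less where a joint would pass 70% of its speed; a pose out of reach is approached as far as the arm can. A call is refused whole if a number of a shift passes 1 or a number of a turn 1, either way. A call with a gripper value outside its range is refused whole. The fingers move at their own pace and stop on an object; "force" is the grip in N (left out, the last holds). Time passes only in rows, so rows that do not move let the fingers close. It gives the time, the measured TCP pose, the force, the opening and the grip force at its end, in the units of the state.
- r.sense(): the state, without advancing time (a new reading comes with each control period).
- r.snapshot(name): name is "side" or "top"; returns a dict with "color" (384x512x3 uint8, red, green, blue), "fx", "fy", "cx", "cy" (pixels), "distortion" ([k1, k2, p1, p2, k3] as OpenCV has them; the pictures are not rectified), "R" (3x3) and "t" (3): a world point X has camera coordinates R X + t. Camera axes: x right, y down, z forward; pixel columns grow to the right and rows downward; lengths in mm; the calibration is good to about 2 mm. A picture is of the moment at which its call begins. There is no depth.
- r.hand_in(): hands the job in; it is judged then, once.
The state is a dict: "time": time; "joint_pos": joint angles; "qd": joint speeds; "joint_efforts": joint torques, N m; "tool_pos": TCP position; "tcp_rot": TCP orientation; "ft_force": force on the tool from outside, world axes, zero at the start; "wrist_torque": the same for the moment, N m; "finger_gap": finger opening in mm; "grip_force": force on a finger pad.
Only numpy, scipy, OpenCV 4.12 (cv2) and the standard library are available. Lean on these libraries where they do the work, as an engineer would, in place of code of your own. Each camera call takes 0.05 s, during which the arm holds its last target. There are 200 camera calls.

### The job

Shut the vacuum manifold down for the night: with the fingertips, lightly press in the heads of its push valves one after the other, first the square head, then the round one, last the straight bar, each to clearly more than half of its travel, where it stays by itself. Leave the plus-shaped vent head out, never pull a head up or press hard (25 N is too much), and do not disturb the bottle, the beaker or the tape roll standing beside the rail.

Things in the scene. Friction and masses are not known exactly. Their poses are not given: they have to be found in the camera images.
- manifold: fixed aluminium manifold rail lying on the worktop, 56 mm (x) x 350 mm (y) x 20 mm high; origin at the centre of its underside, y along the rail. Four push valves stand on it in a row, in any order, 80 mm apart (at -120, -40, 40 and 120 mm along its y)
- valve_square: fixed grey valve block 50 x 48 x 45 mm with a small brass hose barb on its front, standing on the rail; it carries the square head. Origin at the centre of its underside, 20 mm above the worktop; same axes as the rail
- head_square (a point): centre of the top face of a flat square push head, 32 x 32 mm; black plastic, 12 mm thick, on a 10 mm stem. It moves with the head; about 97 mm above the worktop when the head is out
- plunger_square (a joint): how far the square head is pushed in, in m: 0 is out (starts within 0 to 0.0015), 0.012 is the hard stop at the bottom; over 0.006 (half way) the valve is closed. Sliding friction of about 3 N and no return spring: it stays where it is left. Pulling would draw it out as far as -0.006
- valve_round: fixed grey valve block 50 x 48 x 45 mm with a small brass hose barb on its front, standing on the rail; it carries the round head. Origin at the centre of its underside, 20 mm above the worktop; same axes as the rail
- head_round (a point): centre of the top face of a flat round push head, 36 mm across; black plastic, 12 mm thick, on a 10 mm stem. It moves with the head; about 97 mm above the worktop when the head is out
- plunger_round (a joint): how far the round head is pushed in, in m: 0 is out (starts within 0 to 0.0015), 0.012 is the hard stop at the bottom; over 0.006 (half way) the valve is closed. Sliding friction of about 3 N and no return spring: it stays where it is left. Pulling would draw it out as far as -0.006
- valve_bar: fixed grey valve block 50 x 48 x 45 mm with a small brass hose barb on its front, standing on the rail; it carries the bar head. Origin at the centre of its underside, 20 mm above the worktop; same axes as the rail
- head_bar (a point): centre of the top face of a narrow straight bar as push head, 54 mm long across the rail (manifold x) and 18 mm wide along it; black plastic, 12 mm thick, on a 10 mm stem. It moves with the head; about 97 mm above the worktop when the head is out
- plunger_bar (a joint): how far the bar head is pushed in, in m: 0 is out (starts within 0 to 0.0015), 0.012 is the hard stop at the bottom; over 0.006 (half way) the valve is closed. Sliding friction of about 3 N and no return spring: it stays where it is left. Pulling would draw it out as far as -0.006
- valve_cross: fixed grey valve block 50 x 48 x 45 mm with a small brass hose barb on its front, standing on the rail; it carries the cross head. Origin at the centre of its underside, 20 mm above the worktop; same axes as the rail
- head_cross (a point): centre of the top face of a plus-shaped push head, two crossed bars 44 x 13 mm; the vent, to be left alone; black plastic, 12 mm thick, on a 10 mm stem. It moves with the head; about 97 mm above the worktop when the head is out
- plunger_cross (a joint): how far the cross head is pushed in, in m: 0 is out (starts within 0 to 0.0015), 0.012 is the hard stop at the bottom; over 0.006 (half way) the valve is closed. Sliding friction of about 3 N and no return spring: it stays where it is left. Pulling would draw it out as far as -0.006
- spare_bottle: loose white capped sample bottle, 48 mm across, 112 mm tall, standing beside the rail; origin at the centre of its underside. A bystander, not to be moved
- tape_roll: loose roll of tan tape lying flat, 68 mm across, 19 mm high, standing beside the rail; origin at the centre of its underside. A bystander, not to be moved
- beaker: loose clear beaker, 70 mm across, 92 mm tall, standing beside the rail; origin at the centre of its underside. A bystander, not to be moved

How it is judged:
By the outcome, as a careful person would: the job done as asked, in the order asked, and still so for the second after the job is handed in, with the robot touching nothing.
It also fails if it takes over 45 s, if anything falls off the work surface, if the arm or the gripper's body presses on something with over 40 N, if the wrist force passes 120 N, or if a joint passes its speed limit or range.

## Working session

There is one attempt and no reset: what is moved stays moved. The work goes in short steps, Python scripts to look and compute and a tool call to move; the robot and the scene stay as the last step left them, time stands still between calls to the robot, and variables do not carry over. Pictures are saved under pics/ and viewed, at most 10 in all, crops included, and the job is handed in when it is done.

Besides the shell and the picture viewer there is one more tool, called after "Emit:" as name(argument=value, ...) on one line, values as JSON. apply_moves: Moves the arm, as the interface text tells. Its arguments: {"type":"object","properties":{"angular":{"type":"array"},"travel":{"type":"array"},"jaw":{"type":"array"},"force":{"type":"number"}},"required":["angular","travel","jaw"]}

```bash
mkdir -p pics; python3 - <<'E'
from bench import r
import cv2,pickle
for n in("top","side"):
    s=r.snapshot(n);pickle.dump(s,open(f"{n}.pkl","wb"));cv2.imwrite(f"pics/{n}0.png",s["color"][:,:,::-1])
    print(n,s["fx"],s["fy"],s["cx"],s["cy"],s["distortion"],s["R"],s["t"])
s=r.sense();print(s)
print(r.tcp_to_tips)
E
```

```text
top 397.7743291590272 397.7743291590272 253.4747134271921 193.8212436567778 [-0.02831867  0.          0.          0.          0.        ] [[ 0.01823516 -0.99925846 -0.03391185]
 [-0.98674004 -0.01251484 -0.16182546]
 [ 0.16128106  0.03641309 -0.98623654]] [-123.96434982  565.54387581  871.70340021]
side 421.8209717276201 421.8209717276201 252.14884349348773 188.06788405151224 [0.03996802 0.         0.         0.         0.        ] [[ 0.99948826 -0.03042311  0.00988202]
 [-0.01146541 -0.62912759 -0.77721748]
 [ 0.02986243  0.77670645 -0.62915446]] [-529.67708745  -21.77350279 1001.02577017]
{'time': 0.1, 'joint_pos': array([-7.90909718e+01,  7.51099294e+00,  8.53218781e+01,  2.02176599e-03,
        8.72615648e+01, -4.89322844e+00]), 'qd': array([-0.07781146, -0.12792412, -0.20350616, -0.02089593,  0.06114735,
        0.02913411]), 'joint_efforts': array([ 8.37178159e-04, -5.70948923e+01, -5.01942801e+01, -1.73693170e-04,
        8.05425982e-03, -1.11252217e-05]), 'tool_pos': array([ 163.338257  , -576.87969128,  255.35821913]), 'tcp_rot': array([-1.79906081e+02, -1.00672351e-02,  1.58021501e+01]), 'ft_force': array([ 0.47762897, -0.1284708 , -0.42709725]), 'wrist_torque': array([-0.07601489, -0.02740903,  0.01718807]), 'grip_force': 0.0, 'finger_gap': 85.50841722308547}
25.0
```

View pics/top0.png

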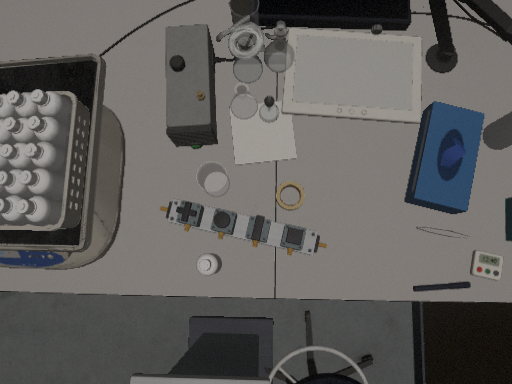

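View pics/side0.png

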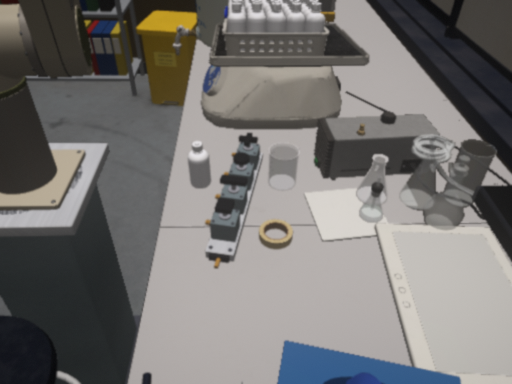

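The top view shows, from left to right: cross (187,212), round (223,219), bar (258,229), square (294,236). The bottle is at (207,264), the beaker at (212,180) and the tape at (290,195). Next I'll zoom in and mask the heads.

```bash
cat > h.py <<'E'
import numpy as np,cv2
def ray(s,uv,z):
    K=np.array([[s["fx"],0,s["cx"]],[0,s["fy"],s["cy"]],[0,0,1]])
    p=cv2.undistortPoints(np.array([[uv]],float),K,np.array(s["distortion"]))[0,0]
    R=np.array(s["R"]);t=np.array(s["t"]);c=-R.T@t;d=R.T@[p[0],p[1],1]
    return c+d*(z-c[2])/d[2]
def proj(s,X):
    K=np.array([[s["fx"],0,s["cx"]],[0,s["fy"],s["cy"]],[0,0,1]])
    return cv2.projectPoints(np.array([X],float),cv2.Rodrigues(np.array(s["R"]))[0],np.array(s["t"]),K,np.array(s["distortion"]))[0][0,0]
E
python3 - <<'E'
import pickle,cv2,numpy as np
from h import *
for n,(x0,y0,x1,y1) in dict(top=(150,150,340,280),side=(180,120,310,270)).items():
    s=pickle.load(open(n+".pkl","rb"));im=s["color"]
    g=im.max(2)
    for th in (40,):
        m=(g<th).astype(np.uint8);m[:y0]=0;m[y1:]=0;m[:,:x0]=0;m[:,x1:]=0
        N,l,st,c=cv2.connectedComponentsWithStats(m)
        for i in range(1,N):
            if st[i,4]>25: print(n,th,st[i],c[i].round(1),ray(s,c[i],97).round(1))
    cr=im[y0:y1,x0:x1,::-1];f=4
    cv2.imwrite(f"pics/{n}c.png",cv2.resize(cr,None,fx=f,fy=f,interpolation=cv2.INTER_CUBIC))
E
```

```text
(no output)
```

View pics/topc.png

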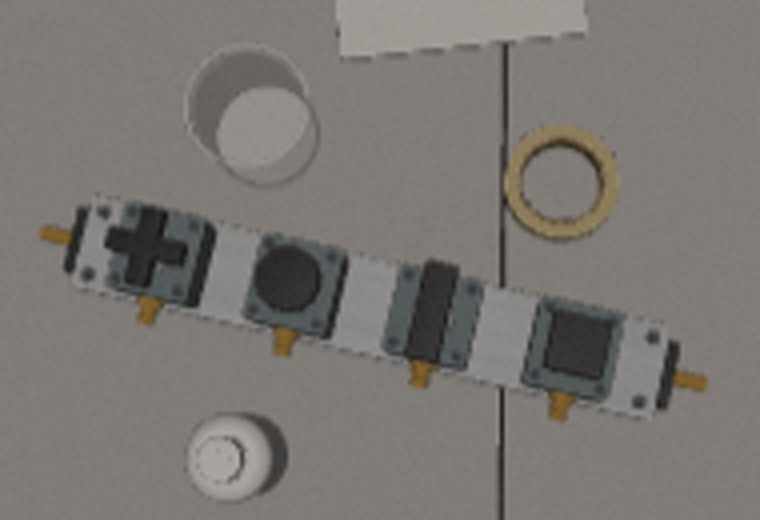

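View pics/sidec.png

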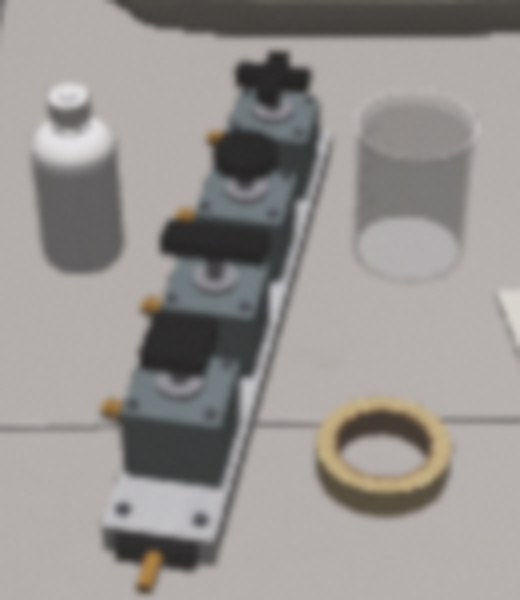

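The crops confirm the order, with dark heads at about (146,248), (288,279), (433,311) and (579,342) in the top crop. The beaker and tape are on the far side of the rail and the bottle is on the near side. I'll refine these centres with a looser mask.

```bash
python3 - <<'E'
import pickle,cv2,numpy as np
from h import *
s=pickle.load(open("top.pkl","rb"));g=s["color"].max(2)
print(-np.array(s["R"]).T@s["t"])
P=[]
for nm,cx,cy in(("cross",146,248),("round",288,279),("bar",433,311),("square",579,342)):
    u,v=150+cx/4,150+cy/4; print(nm,g[int(v),int(u)],end=' ')
    m=np.zeros_like(g);a,b=int(u)-12,int(v)-15
    m[b:b+31,a:a+25]=(g[b:b+31,a:a+25]<66)
    N,l,st,c=cv2.connectedComponentsWithStats(m);i=l[int(v),int(u)]
    print(st[i],c[i].round(1),ray(s,c[i],97).round(1),'eye',ray(s,(u-.4,v-.4),97).round(1));P.append(ray(s,(u-.4,v-.4),97))
P=np.array(P);d=P[3]-P[0];print(np.linalg.norm(d),np.degrees(np.arctan2(d[1],d[0])),P.mean(0))
t=pickle.load(open("side.pkl","rb"))
for p in P: print(proj(t,p).round(1), ((proj(t,p)-[180,120])*4).round())
for n,x,y,z in(("bottle cap",220,460,112),("bottle base",240,462,0),("beaker rim",247,107,92),("tape",561,182,19)):
    print(n,ray(s,(150+x/4,150+y/4),z).round(0))
E
```

```text
[ 419.71604933 -148.53614741  947.02127973]
cross 41 [176 202  21  20 225] [186.2 211.4] [518.2  27.9  97. ] eye [517.9  28.1  97. ]
round 49 [214 210  16  18 224] [221.4 219.2] [502.4 -49.2  97. ] eye [502.2 -49.6  97. ]
bar 53 [249 216  15  25 213] [257.3 228. ] [ 484.8 -126.7   97. ] eye [ 486.2 -127.8   97. ]
square 56 [286 226  18  19 242] [294.  235.7] [ 469.7 -204.9   97. ] eye [ 471.  -205.7   97. ]
238.4111880065624 -101.34269605497016 [494.32735581 -88.74024206  97.        ]
[247.  135.9] [268.  64.]
[240.5 155. ] [242. 140.]
[233.  177.1] [212. 228.]
[224.7 202.3] [179. 329.]
bottle cap [405. -20. 112.]
bottle base [402. -14.   0.]
beaker rim [596. -24.  92.]
tape [ 569. -201.   19.]
```

Emit:
apply_moves(angular=[[0,0,0],[0,0,0],[0,0,0],[0,0,0],[0,0,0],[0,0,0],[0,0,0],[0,0,0],[0,0,0],[0,0,0],[0,0,0],[0,0,0]], travel=[[0.4,0.5,0],[0.7,0.9,0],[0.7,0.9,0],[0.7,0.9,0],[0.7,0.9,0],[0.7,0.9,0],[0.7,0.9,0],[0.7,0.9,0],[0.7,0.9,0],[0.7,0.9,0],[0.7,0.7,0],[0,0,0]], jaw=[0,0,0,0,0,0,0,0,0,0,0,0], force=20)

```text
time: 1.6
tool_pos: [460.5, -203.2, 255.8]
tcp_rot: [-179.9, 0.0, 16.0]
ft_force: [0.8, -0.3, 0.5]
finger_gap: 0.4
grip_force: 0.0
```

Emit:
apply_moves(angular=[[0,0,0],[0,0,0],[0,0,0],[0,0,0],[0,0,0],[0,0,0]], travel=[[0.25,-0.05,-0.4],[0,0,-0.7],[0,0,-0.7],[0,0,-0.6],[0,0,-0.25],[0,0,0]], jaw=[0,0,0,0,0,0])

```text
time: 2.35
tool_pos: [468.6, -207.6, 149.2]
tcp_rot: [-179.9, 0.1, 15.7]
ft_force: [1.0, 0.4, -0.4]
finger_gap: 0.0
grip_force: 0.0
```

```bash
python3 - <<'E'
from bench import r
import cv2,numpy as np
s=r.snapshot("side");t=r.snapshot("top");print(r.sense()["tool_pos"],r.sense()["ft_force"])
a=cv2.resize(s["color"][90:270,150:310],None,fx=3,fy=3,interpolation=2)
b=cv2.resize(t["color"][150:280,220:340],None,fx=2.5,fy=2.5,interpolation=2)
c=np.zeros((540,780,3),np.uint8);c[:,:480]=a;c[:325,480:]=b
cv2.imwrite("pics/a1.png",c[:,:,::-1])
E
```

```text
[ 469.77415685 -207.91485668  151.05476326] [ 0.61681298  0.04151015 -0.28639777]
```

View pics/a1.png

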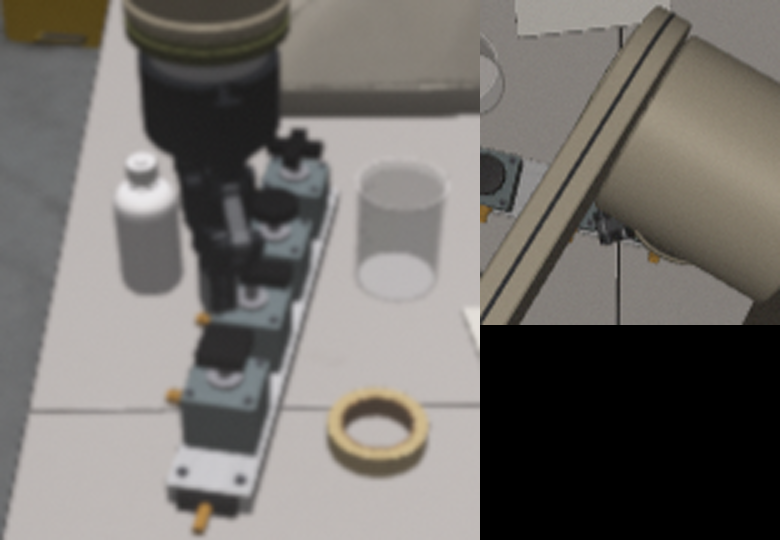

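The fingertip shows at crop (220,310), about 25 mm above and over the square head, which matches the 25 mm tip length. Next I'll descend gently.

Emit:
apply_moves(angular=[[0,0,0],[0,0,0],[0,0,0],[0,0,0],[0,0,0],[0,0,0],[0,0,0],[0,0,0]], travel=[[0,0.05,-0.3],[0,0,-0.2],[0,0,-0.05],[0,0,-0.05],[0,0,-0.05],[0,0,-0.05],[0,0,0],[0,0,0]], jaw=[0,0,0,0,0,0,0,0])

```text
time: 3.45
tool_pos: [469.5, -205.4, 122.4]
tcp_rot: [180.0, -0.0, 15.8]
ft_force: [-0.5, -0.0, -0.4]
finger_gap: -0.2
grip_force: 0.0
```

Emit:
apply_moves(angular=[[0,0,0],[0,0,0],[0,0,0]], travel=[[0,0,-0.05],[0,0,-0.05],[0,0,-0.025]], jaw=[0,0,0])

```text
time: 3.82
tool_pos: [469.6, -205.4, 117.4]
tcp_rot: [180.0, -0.0, 15.8]
ft_force: [1.2, 0.4, 2.8]
finger_gap: 0.2
grip_force: 1.4
```

Emit:
apply_moves(angular=[[0,0,0],[0,0,0]], travel=[[0,0,-0.05],[0,0,-0.05]], jaw=[0,0])

```text
time: 4.08
tool_pos: [469.6, -205.4, 113.3]
tcp_rot: [180.0, -0.0, 15.8]
ft_force: [1.3, -0.0, 2.7]
finger_gap: 0.2
grip_force: 1.5
```

Emit:
apply_moves(angular=[[0,0,0],[0,0,0]], travel=[[0,0,-0.025],[0,0,0]], jaw=[0,0])

```text
time: 4.32
tool_pos: [469.5, -205.4, 112.2]
tcp_rot: [180.0, -0.0, 15.8]
ft_force: [1.1, -0.5, 1.6]
finger_gap: 0.4
grip_force: 0.7
```

Emit:
apply_moves(angular=[[0,0,0],[0,0,0]], travel=[[0,0,-0.025],[0,0,0]], jaw=[0,0])

```text
time: 4.58
tool_pos: [469.4, -205.3, 111.2]
tcp_rot: [-180.0, 0.0, 15.8]
ft_force: [1.1, -0.7, 2.3]
finger_gap: 0.1
grip_force: 0.8
```

Emit:
apply_moves(angular=[[0,0,0],[0,0,0],[0,0,0],[0,0,0],[0,0,0],[0,0,0],[0,0,0],[0,0,0]], travel=[[0,0,0.25],[0,0,0.75],[0.16,0.78,0],[0.16,0.78,0],[0.16,0.78,0],[0.16,0.78,0],[0.18,0.78,0],[0,0,0]], jaw=[0,0,0,0,0,0,0,0])

```text
time: 5.58
tool_pos: [502.2, -47.5, 151.6]
tcp_rot: [-180.0, 0.0, 16.0]
ft_force: [-0.3, 0.4, 0.2]
finger_gap: 0.1
grip_force: 0.0
```

```bash
python3 - <<'E'
from bench import r
import cv2,numpy as np,pickle
s=r.snapshot("side");st=r.sense();print(st["tool_pos"],st["ft_force"])
o=pickle.load(open("side.pkl","rb"))
f=lambda i:cv2.resize(i[130:240,190:270],None,fx=4.8,fy=4.8,interpolation=2)
cv2.imwrite("pics/a2.png",np.hstack([f(o["color"]),f(s["color"])])[:,:,::-1])
E
```

```text
[502.06836842 -48.58427311 151.5087807 ] [ 0.07605055 -1.28846847 -0.57201888]
```

View pics/a2.png

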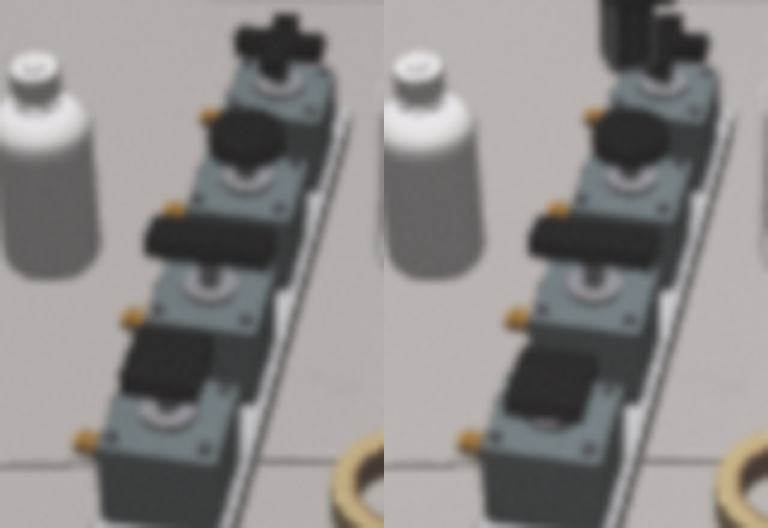

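The square head dropped about 19 crop pixels (roughly 9–10 mm), so it is closed. The others haven't moved, and the fingertip is over the round head. Next is the round head.

Emit:
apply_moves(angular=[[0,0,0],[0,0,0],[0,0,0],[0,0,0],[0,0,0],[0,0,0],[0,0,0],[0,0,0]], travel=[[0,-0.03,-0.3],[0,0,-0.3],[0,0,-0.1],[0,0,-0.05],[0,0,-0.05],[0,0,-0.05],[0,0,-0.025],[0,0,0]], jaw=[0,0,0,0,0,0,0,0])

```text
time: 6.62
tool_pos: [502.5, -50.6, 116.4]
tcp_rot: [180.0, -0.0, 15.8]
ft_force: [-0.7, -1.7, 0.1]
finger_gap: -0.2
grip_force: 0.6
```

Emit:
apply_moves(angular=[[0,0,0],[0,0,0],[0,0,0]], travel=[[0,0,-0.05],[0,0,-0.05],[0,0,0]], jaw=[0,0,0])

```text
time: 7.0
tool_pos: [502.3, -50.4, 112.1]
tcp_rot: [-180.0, -0.0, 15.8]
ft_force: [0.9, -0.9, 0.9]
finger_gap: 0.5
grip_force: 0.4
```

Emit:
apply_moves(angular=[[0,0,0],[0,0,0]], travel=[[0,0,-0.025],[0,0,0]], jaw=[0,0])

```text
time: 7.25
tool_pos: [502.3, -50.5, 111.2]
tcp_rot: [-180.0, -0.0, 15.8]
ft_force: [1.4, 0.5, 0.6]
finger_gap: -0.2
grip_force: 0.6
```

Emit:
apply_moves(angular=[[0,0,0],[0,0,0],[0,0,0],[0,0,0],[0,0,0],[0,0,0]], travel=[[0,0,0.25],[0,0,0.75],[-0.14,-0.64,0],[-0.14,-0.64,0],[-0.14,-0.64,0],[0,0,0]], jaw=[0,0,0,0,0,0])

```text
time: 8.0
tool_pos: [485.1, -128.6, 151.8]
tcp_rot: [180.0, -0.0, 15.7]
ft_force: [0.6, 0.2, -0.4]
finger_gap: 0.1
grip_force: 0.0
```

```bash
python3 - <<'E'
from bench import r
import cv2,numpy as np,pickle
s=r.snapshot("side");st=r.sense();print(st["tool_pos"],st["ft_force"])
o=pickle.load(open("side.pkl","rb"))
f=lambda i:cv2.resize(i[130:240,190:270],None,fx=4.8,fy=4.8,interpolation=2)
cv2.imwrite("pics/a3.png",np.hstack([f(o["color"]),f(s["color"])])[:,:,::-1])
E
```

```text
[ 485.30137379 -127.65777556  151.651581  ] [-0.72592472  0.19167418 -0.09652211]
```

View pics/a3.png

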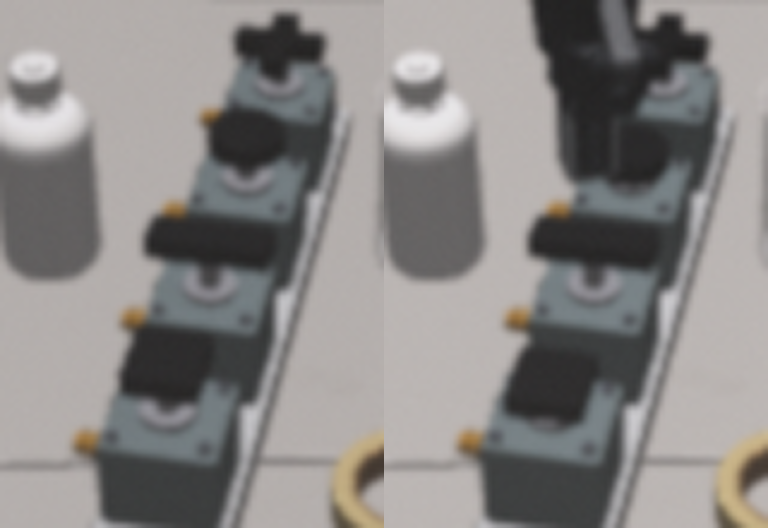

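The round head is also down: its lower edge moved from about 168 to about 185 px, roughly 9 mm. The fingertip is over the bar, which is next.

Emit:
apply_moves(angular=[[0,0,0],[0,0,0],[0,0,0],[0,0,0],[0,0,0],[0,0,0],[0,0,0],[0,0,0]], travel=[[0,0,-0.3],[0,0,-0.3],[0,0,-0.1],[0,0,-0.05],[0,0,-0.05],[0,0,-0.05],[0,0,-0.025],[0,0,0]], jaw=[0,0,0,0,0,0,0,0])

```text
time: 9.05
tool_pos: [485.6, -127.5, 116.4]
tcp_rot: [180.0, -0.0, 15.8]
ft_force: [0.5, 0.5, 1.4]
finger_gap: 0.5
grip_force: 0.5
```

Emit:
apply_moves(angular=[[0,0,0],[0,0,0],[0,0,0]], travel=[[0,0,-0.05],[0,0,-0.05],[0,0,0]], jaw=[0,0,0])

```text
time: 9.43
tool_pos: [485.5, -127.4, 112.1]
tcp_rot: [180.0, -0.0, 15.8]
ft_force: [0.2, 0.1, 1.4]
finger_gap: 0.2
grip_force: 0.4
```

Emit:
apply_moves(angular=[[0,0,0],[0,0,0]], travel=[[0,0,-0.025],[0,0,0]], jaw=[0,0])

```text
time: 9.68
tool_pos: [485.5, -127.5, 111.2]
tcp_rot: [180.0, -0.0, 15.8]
ft_force: [1.2, 0.1, 1.3]
finger_gap: 0.0
grip_force: 0.6
```

Now lift straight up well clear and check.

Emit:
apply_moves(angular=[[0,0,0],[0,0,0],[0,0,0],[0,0,0],[0,0,0],[0,0,0],[0,0,0]], travel=[[0,0,0.25],[0,0,0.75],[0,0,0.9],[0,0,0.9],[0,0,0.9],[0,0,0],[0,0,0]], jaw=[0,0,0,0,0,0,0])

```text
time: 10.55
tool_pos: [485.2, -127.2, 259.1]
tcp_rot: [-180.0, 0.0, 15.8]
ft_force: [-0.2, -0.2, -0.8]
finger_gap: 0.0
grip_force: 0.0
```

```bash
python3 - <<'E'
from bench import r
import cv2,numpy as np,pickle
s=r.snapshot("side");st=r.sense();print(st["tool_pos"],st["ft_force"])
o=pickle.load(open("side.pkl","rb"))
f=lambda i:cv2.resize(i[120:260,180:310],None,fx=3,fy=3,interpolation=2)
cv2.imwrite("pics/a4.png",np.hstack([f(o["color"]),f(s["color"])])[:,:,::-1])
E
```

```text
[ 484.80752592 -127.10610635  258.29129024] [ 0.62207524 -0.71662101  0.01924493]
```

View pics/a4.png

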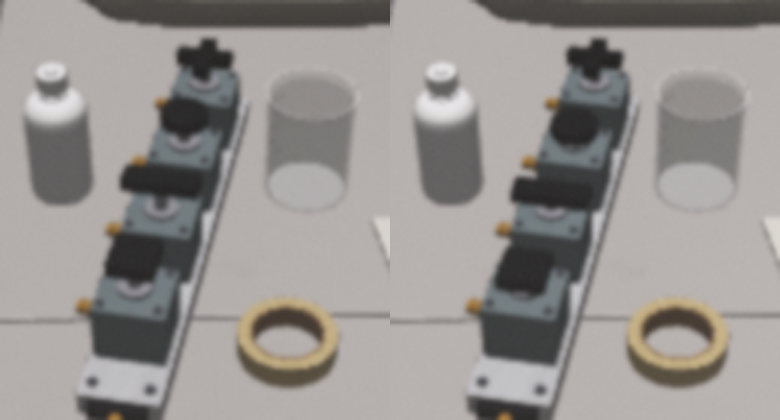

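Before and after: the square, round and bar heads are each about 11–13 crop pixels lower (roughly 9–10 mm). The cross head, bottle, beaker and tape have not moved.

```bash
python3 -c "
from bench import r
print(r.hand_in())"
```

```text
the job is handed in; nothing more can be done
None
```

I pressed in the square, round and bar heads in that order, each about 9–10 mm of the 12 mm travel with at most about 3 N in the force readings, left the cross head and the bystanders untouched, and handed the job in at about 10.6 s (no verdict shown).

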